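# Lock the dish transport case: hold the safety catch, slide the bolt home

### The arm

A 6-joint arm with a two-finger parallel gripper is mounted at the origin on a cart in front of the work surface, level with it; the furniture and walls round the work are solid. World frame = base frame: x ahead of the robot, y to its left, z up, the work surface at z = 0. Lengths are in m, angles in degrees, forces in N, time in s.
With the tool pointing down it reaches from about 0.35 to 0.875 m from the base axis. Payload 4.2 kg.
Tool frame: the origin (TCP) lies at the very end of the fingers, on their centre line; the grasp point (between the pads) lies 19 mm behind it; z points along the fingers, y is the direction in which the jaws open and shut (so a half turn about z gives the same grasp; the last joint's range is limited). The gripper opens to 87 mm and grips with 3 to 60 N. Pads are 19 mm wide; open, the fingers measure 117 mm over their backs; the gripper's body (75 mm by 190 mm) begins 51 mm behind the grasp point.
Start: joints at [80.879, 22.042, 0.453, 0, -68.411, -14.817], TCP at [0.254, 0.571, 0.223] pointing down, gripper open.
Joint ranges: [-179.83, 179.83], [-69.29, 118.12], [-61.27, 80.66], [-181.25, 117.63], [-171.15, -9.14], [-177.46, 177.46]. Speed limits (degrees/s): [159.86, 159.86, 180, 180, 180, 180].

### API

Orientations are given as a 3x3 rotation matrix whose columns are the frame's x, y, z axes.
In Python, from station import r, imaging gives the robot as it stands. The module is installed in compiled form; this text tells all that it offers.
- The arm moves only by the tool move_arm, never from a script. Its argument "motion" is one flat list of numbers, 7 for each row, row after row: the shift along the tool's x, y, z in units of 40 mm (1.0 is 40 mm), then the turn, a rotation vector about the tool's x, y, z in units of 5 degrees (1.0 is 5 degrees), then the gripper's target within -1 to 1 (shut at 1, half-way at 0, fully open at -1). In form: [dx, dy, dz, wx, wy, wz, gripper, dx, dy, dz, wx, wy, wz, gripper, ...]. A call has 1 to 20 rows; each row is the pose to reach, as a shift and turn from the pose measured when the call began, along the tool's axes at that moment; what a row does not reach only later rows make up. A row lasts 1/12 s, in which the tool goes at most 41.7 mm and 7.16 degrees, less where a joint would pass 70% of its speed; a pose out of reach is approached as far as the arm can. A call with a gripper value outside its range is refused whole. The fingers move at their own pace and stop on an object; the grip force is fixed at half the most. Time passes only in rows, so rows that repeat a pose let the fingers close. It gives the time, the measured TCP pose, the force and the opening at its end, in the units of the state.
- r.sense(): the state, without advancing time (a new reading comes with each control period).
- imaging.capture(name): name is "scene" or "top" or "wrist"; returns the picture (480x640x3 uint8, blue, green, red); there is no depth.
- imaging.camera_params(name): a dict with "intrinsics" (3x3 intrinsics, pixels), "k1" (the pictures are not rectified: a ray, as slopes to the right and down, at radius r is drawn at 1 + k1 r^2 times it, then the intrinsics apply), "world_from_camera" (4x4, takes a point from camera to world coordinates). Camera axes: x right, y down, z forward; pixel columns grow to the right and rows downward; lengths in m; the calibration is good to about 2 mm. A picture is of the moment at which its call begins: read the wrist's pose just before it. camera_params takes no time and is no camera call; for the wrist camera it gives the pose at the moment of the call.
- r.finish_job(): hands the job in, once; it reports no verdict.
The state is a dict: "time_s": time; "joints": joint angles; "joint_velocities": joint speeds; "effort": joint torques, N m; "tcp_pos": TCP position; "ee_rot": TCP orientation; "wrist_force": force on the tool from outside, world axes, zero at the start; "moment": the same for the moment, N m; "gripper_width": opening from 0.0 (shut) to 1.0 (fully open).
Only numpy, scipy, OpenCV 4.12 (cv2) and the standard library are available. Lean on these libraries where they do the work, as an engineer would, in place of code of your own. Each camera call takes 0.05 s, during which the arm holds its last target.

### The job

Lock the grey transport case: gently hold its red spring catch pressed down with one fingertip while the other fingertip pushes the yellow thumb plate, so that the bolt slides across the seam fully home in its keeper on the clear-lidded side. Then let the catch spring up again so that it locks the bolt there, and take the hand clear. Only touch and push: do not lift, tip or shove the case, and leave the bottles, the vial and the dish around it where they stand.

Things in the scene. Friction and masses are not known exactly. Their poses are not given: they have to be found in the camera images.
- sample_case: grey case, 160 (its x) x 260 (its y) x 50 mm, 3 kg, loose on rubber feet. Origin: centre of its underside, z up. -y part: closed deck (top 50 mm up) with bolt and catch; +y part, past a seam at y = +12 mm: clear lid over two petri dishes. Catch paddle lies along y at x = -30 mm, bolt along y at x = +30 mm; between them only parts under 26 mm above the deck.
- safety_catch (a joint): how far the red catch is pressed down, m: 0 up (locking), 0.009 at its stop; its spring pushes up with 3 N (up) to 6 N (down). Its tooth stops the bolt (rack, 16 mm pitch, 2 mm play) unless held down more than 0.0055 all along the slide. Released, it comes fully up only within 2 mm of 0, 16, 32, 48 mm of bolt travel.
- catch_top (a point): centre of the top face of the red catch paddle: 26 mm (case x) by 100 mm (case y), level with fine ribs; 40 mm above the deck when up, 31 mm when fully pressed. A finger may slide along it while pressing.
- bolt (a joint): bolt travel toward the case's +y, m: 0 = withdrawn (start, at most 0.0015), 0.048 = fully home against its stop in the keeper. It needs about 2 N to slide and stays where it is left.
- plate_push (a point): centre of the -y face (to push on, toward case +y) of the yellow thumb plate: 24 mm wide (case x), 8 mm thick (case y), upright on the bolt from 16 to 60 mm above the deck; this point is 44 mm above the deck and moves with the bolt. Bolt guides behind it and the keeper ahead of it are at most 24 mm high above the deck.
- bottle_a: closed white sample bottle, 54 mm across, 98 mm tall; loose bystander, origin at the centre of its underside; leave it alone
- bottle_b: closed white sample bottle like bottle_a, 54 mm across, 98 mm tall; loose bystander, origin at the centre of its underside; leave it alone
- vial_blue: clear vial with a blue cap, 33 mm across, 62 mm tall; loose bystander, origin at the centre of its underside; leave it alone
- open_bottle: small open white bottle, 45 mm across, 80 mm tall; loose bystander, origin at the centre of its underside; leave it alone
- dish: closed petri dish lying flat, 57 mm across, 15 mm tall; loose bystander, origin at the centre of its underside; leave it alone

How it is judged (in metres and radians):
On the way, in this order (a step that is already met when the one before it is completed fails the run):
1. a fingertip presses the red catch down while the bolt is still withdrawn (value of joint safety_catch above 0.005 m and contact force between the fingers and safety_catch above 0.5 N and value of joint bolt below 0.02 m), for 0.05 s.
2. with the catch still held down, the other fingertip has pushed the bolt more than half way (value of joint safety_catch above 0.004 m and contact force between the fingers and safety_catch above 0.5 N and contact force between the fingers and bolt above 0.2 N and value of joint bolt above 0.024 m), for 0.05 s.
At the end, for the whole second after the job is handed in: The bolt is home (within 4 mm of its stop), the catch has sprung up (within 2 mm of its top) and locks it, the case stands level and at rest within 30 mm of its start, and every bystander is within 30 mm of its start (value of joint bolt above 0.044 m and value of joint safety_catch below 0.002 m and linear speed of sample_case below 0.02 m/s and distance of each of sample_case, bottle_a, bottle_b, vial_blue, open_bottle, dish from where it was at the start of the episode below 0.03 m and angle between sample_case's own z axis and vertical below 0.05 rad); the robot touches nothing.
It fails at once if the case is lifted (10 mm) or tipped (height (world z) of sample_case above 0.01 m or angle between sample_case's own z axis and vertical above 0.12 rad).
It fails at once if the case is shoved more than 30 mm (distance of sample_case from where it was at the start of the episode above 0.03 m).
It fails at once if the case, catch or bolt is pressed harder than 45 N (contact force between the fingers and sample_case above 45 N).
It fails at once if a bystander is lifted, knocked over or moved more than 30 mm (distance of any of bottle_a, bottle_b, vial_blue, open_bottle, dish from where it was at the start of the episode above 0.03 m or angle between any of bottle_a, bottle_b, vial_blue, open_bottle, dish's own z axis and vertical above 0.5 rad).
It also fails if it takes over 42 s, if anything falls off the work surface, if the arm or the gripper's body presses on something with over 40 N, if the wrist force passes 120 N, or if a joint passes its speed limit or range.

## Working session

There is one attempt and no reset: what is moved stays moved. The work goes in short steps, Python scripts to look and compute and a tool call to move; the robot and the scene stay as the last step left them, time stands still between calls to the robot, and variables do not carry over. Pictures are saved under pics/ and viewed, and the job is handed in when it is done.

Besides the shell and the picture viewer there is one more tool, called after ">>>" as a command line: name --argument value ..., lists and objects as JSON in quotes. move_arm: Moves the arm, as the interface text tells. Its arguments: {"type":"object","properties":{"motion":{"type":"array","items":{"type":"number"}}},"required":["motion"]}

```bash
mkdir -p pics; python3 - <<'E'
from station import r, imaging
import cv2, numpy as np
s=r.sense(); print(s)
for n in ["scene","top","wrist"]:
    p=imaging.camera_params(n); print(n,p)
    cv2.imwrite(f"pics/{n}0.png",imaging.capture(n))
E
```

```text
{'time_s': 0.0, 'joints': array([ 8.08772401e+01,  2.20921100e+01,  3.79044439e-01, -2.93755540e-02,
       -6.84113409e+01, -1.48185928e+01]), 'joint_velocities': array([ 0.0354719 , -0.08793437,  0.06392911, -0.12826573, -0.06440792,
       -0.0731889 ]), 'effort': array([-2.48295137e-04, -3.90666926e+01,  1.87398148e+01,  4.21975091e+00,
        1.09381776e-02, -1.89238831e-04]), 'tcp_pos': array([0.25334072, 0.57068524, 0.22143938]), 'ee_rot': array([[ 9.13884571e-01, -4.05973309e-01, -8.14956661e-04],
       [-4.05974116e-01, -9.13882235e-01, -2.06820394e-03],
       [ 9.48611824e-05,  2.22095098e-03, -9.99997529e-01]]), 'wrist_force': array([-0.14714868, -0.52494375, -0.72691236]), 'moment': array([0.03453173, 0.00934753, 0.06298264]), 'gripper_width': 0.9987646231578542}
scene {'intrinsics': array([[511.56233359,   0.        , 324.28267535],
       [  0.        , 511.56233359, 226.05317548],
       [  0.        ,   0.        ,   1.        ]]), 'k1': -0.02386320287345785, 'world_from_camera': array([[ 0.51298717, -0.63597493,  0.57652411,  0.0700249 ],
       [-0.85820301, -0.3
[... 400 characters left out ...]
169, -0.98537107,  0.17034166,  0.40021004],
       [-0.99993165, -0.00695409, -0.00939895, -0.12749534],
       [ 0.01044603, -0.17028066, -0.98534023,  1.00262063],
       [ 0.        ,  0.        ,  0.        ,  1.        ]])}
wrist {'intrinsics': array([[394.78088665,   0.        , 319.13688743],
       [  0.        , 394.78088665, 235.69053908],
       [  0.        ,   0.        ,   1.        ]]), 'k1': -0.04750597017972465, 'world_from_camera': array([[-0.4065025 , -0.88418528, -0.23015669,  0.31477675],
       [-0.91364462,  0.39422815,  0.09918501,  0.54322732],
       [ 0.00303632,  0.25060038, -0.96808586,  0.38300103],
       [ 0.        ,  0.        ,  0.        ,  1.        ]])}
```

View pics/scene0.png

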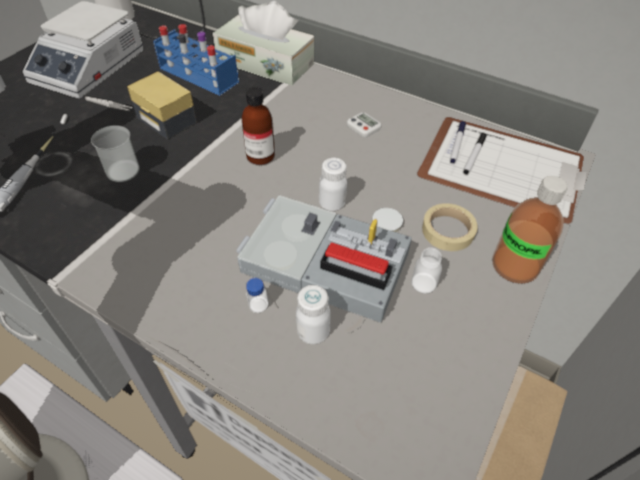

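View pics/top0.png

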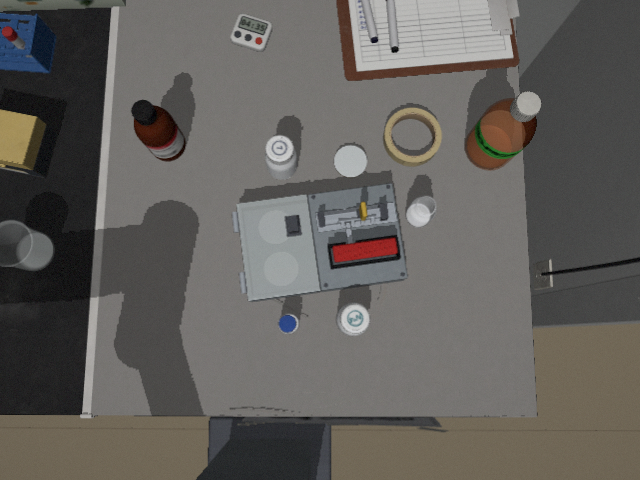

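View pics/wrist0.png

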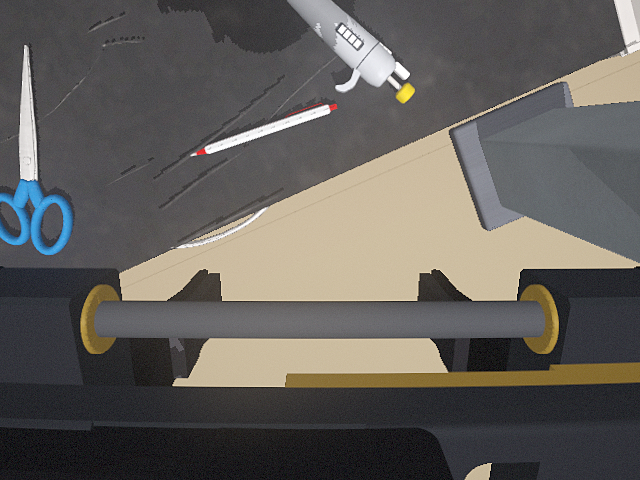

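```bash
python3 - <<'E'
import cv2
a=cv2.imread("pics/top0.png")[125:345,225:445]
cv2.imwrite("pics/topz.png",cv2.resize(a,(600,600),interpolation=cv2.INTER_CUBIC)) 
a=cv2.imread("pics/scene0.png")[150:350,220:460]
cv2.imwrite("pics/scenez.png",cv2.resize(a,(720,600),interpolation=cv2.INTER_CUBIC)) 
E
```

```text
(no output)
```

View pics/topz.png

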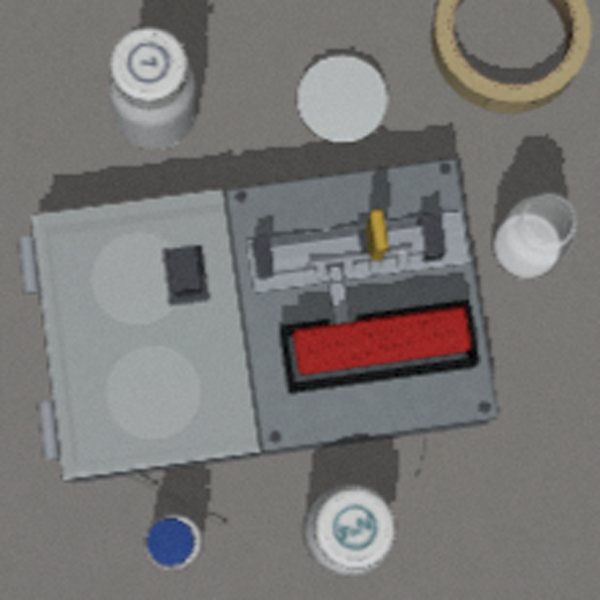

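View pics/scenez.png

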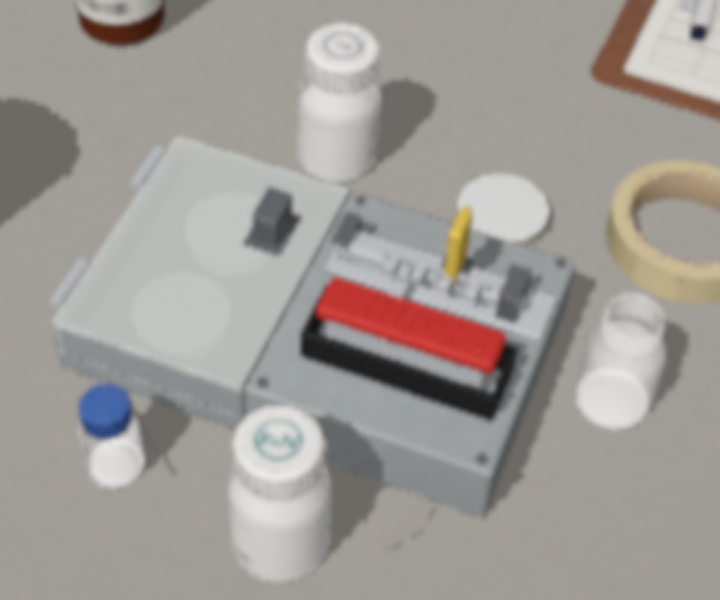

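```bash
cat > h.py <<'E'
import numpy as np
from station import r, imaging
def ray(n,uv,p=None):
    p=p or imaging.camera_params(n); K=p["intrinsics"];T=p["world_from_camera"]
    d=np.array([(uv[0]-K[0,2])/K[0,0],(uv[1]-K[1,2])/K[1,1]])
    u=d.copy()
    for _ in range(20): u=d/(1+p["k1"]*(u@u))
    return T[:3,3],T[:3,:3]@np.array([u[0],u[1],1])
def onz(n,uv,z,p=None):
    o,d=ray(n,uv,p); return o+d*(z-o[2])/d[2]
def proj(n,P,p=None):
    p=p or imaging.camera_params(n); K=p["intrinsics"];T=p["world_from_camera"]
    q=T[:3,:3].T@(np.asarray(P)-T[:3,3]); u=q[:2]/q[2]; u=u*(1+p["k1"]*(u@u))
    return K[:2,:2]@u+K[:2,2]
E
python3 - <<'E'
from h import *
from scipy.optimize import least_squares
zt=lambda x,y:(225+(x+.5)*220/600-.5,125+(y+.5)*220/600-.5)
zs=lambda x,y:(220+(x+.5)/3-.5,150+(y+.5)/3-.5)
obs=[]
for uv,xy in [((455,160),(.08,-.13)),((497,415),(-.08,-.13)),((225,190),(.08,.012)),((262,450),(-.08,.012)),((33,215),(.08,.13)),((64,480),(-.08,.13))]:
    obs.append((xy,onz("top",zt(*uv),.05)[:2]))
for uv,xy in [((485,515),(-.08,-.13)),((578,258),(.08,-.13)),((348,188),(.08,.012)),((245,400),(-.08,.012))]:
    obs.append((xy,onz("scene",zs(*uv),.05)[:2]))
def f(q):
    c,s=np.cos(q[2]),np.sin(q[2]);R=np.array([[c,-s],[s,c]])
    return np.concatenate([q[:2]+R@np.array(a)-b for a,b in obs])
S=least_squares(f,[.5,-.1,0]);q=S.x
print(q,np.degrees(q[2]));print(np.round(S.fun.reshape(-1,2)*1000,1))
c,s=np.cos(q[2]),np.sin(q[2]);R=np.array([[c,-s],[s,c]])
for n,z,pts in [("top",zt,[(292,330),(466,305),(473,350),(300,376)]),("scene",zs,[(320,303),(345,282),(505,337),(490,368)])]:
    for uv in pts: print("red",n,np.round(1000*R.T@(onz(n,z(*uv),.09)[:2]-q[:2]),1))
for n,z,pts in [("top",zt,[(370,211),(384,209),(372,258),(385,257)]),("scene",zs,[(465,208)])]:
    for uv in pts:
      for zz in(.11,.074):print("yel",n,zz,np.round(1000*R.T@(onz(n,z(*uv),zz)[:2]-q[:2]),1))
for nm,uv,zz in [("A",(148,60),.098),("B",(352,530),.098),("vial",(173,541),.062),("open",(551,222),.08),("openbase",(528,246),0),("dish",(342,97),.015)]:
    print(nm,np.round(onz("top",zt(*uv),zz),3))
E
```

```text
[ 0.55241293 -0.13842754  0.13867142] 7.945287214276922
[[-1.6 -3.2]
 [-5.2 -2.8]
 [-1.4 -1.8]
 [-3.4 -0.8]
 [-1.4 -0.2]
 [-1.5  0.5]
 [19.1  7.4]
 [-5.4 -1.6]
 [-2.6 -3.2]
 [ 3.4  5.7]]
red top [-14.2 -12.9]
red top [ -12.9 -113.5]
red top [ -39.1 -113.5]
red top [-40.9 -13.8]
red scene [-36.2 -15.9]
red scene [-17.4 -22.6]
red scene [ -18.2 -113.8]
red scene [ -40.5 -113. ]
yel top 0.11 [ 44.4 -64.8]
yel top 0.074 [ 52.2 -68.7]
yel top 0.11 [ 44.5 -72.8]
yel top 0.074 [ 52.3 -77.1]
yel top 0.11 [ 17.5 -62. ]
yel top 0.074 [ 24.2 -65.8]
yel top 0.11 [ 17.1 -69.4]
yel top 0.074 [ 23.8 -73.4]
yel scene 0.11 [ 42.2 -68.6]
yel scene 0.074 [ 74.6 -60.8]
A [ 0.697 -0.069  0.098]
B [ 0.427 -0.186  0.098]
vial [ 0.421 -0.086  0.062]
open [ 0.606 -0.305  0.08 ]
openbase [ 0.609 -0.305  0.   ]
dish [ 0.701 -0.187  0.015]
```

```bash
cat >> h.py <<'E'
from scipy.spatial.transform import Rotation as Ro
def caseR(q): 
    return Ro.from_euler("z",q[2]).as_matrix()
def plan(q,xy,z,yaw_off=0):
    """row (units) to put TCP at case xy, height z; tool y = -case x, tool z down"""
    s=r.sense(); C=caseR(q)
    P=np.array([*(np.array(q[:2])+C[:2,:2]@np.array(xy)),z])
    Rt=C@np.array([[0,-1,0],[-1,0,0],[0,0,-1.]])
    d=s["ee_rot"].T@(P-s["tcp_pos"])/.04
    w=np.degrees(Ro.from_matrix(s["ee_rot"].T@Rt).as_rotvec())/5
    return np.round(np.concatenate([d,w]),3)
E
python3 - <<'E'
from h import *
from scipy.optimize import least_squares
zt=lambda x,y:(225+(x+.5)*220/600-.5,125+(y+.5)*220/600-.5)
obs=[]
for uv,xy in [((455,160),(.08,-.13)),((497,415),(-.08,-.13)),((225,190),(.08,.012)),((262,450),(-.08,.012)),((33,215),(.08,.13)),((64,480),(-.08,.13))]:
    obs.append((xy,onz("top",zt(*uv),.05)[:2]))
def f(q):
    R=caseR(q)[:2,:2]
    return np.concatenate([q[:2]+R@np.array(a)-b for a,b in obs])
S=least_squares(f,[.5,-.1,0]);q=S.x
print(q,np.degrees(q[2]));print(np.round(S.fun.reshape(-1,2)*1000,1))
R=caseR(q)[:2,:2]
for uv in [(292,330),(466,305),(473,350),(300,376)]: print("red",np.round(1000*R.T@(onz("top",zt(*uv),.09)[:2]-q[:2]),1))
for uv in [(370,211),(384,209)]: print("yel",np.round(1000*R.T@(onz("top",zt(*uv),.11)[:2]-q[:2]),1))
np.save("q.npy",q)
print(plan(q,(0,-.09),.22))
E
```

```text
[ 0.5548626  -0.13702835  0.14665445] 8.402681233408309
[[ 1.8 -1. ]
 [-1.6 -1.9]
 [ 0.8  0.2]
 [-0.9 -0. ]
 [-0.1  1.7]
 [ 0.   1.1]]
red [-16.9 -13.8]
red [ -16.5 -114.4]
red [ -42.7 -114.2]
red [-43.6 -14.5]
yel [ 41.2 -66.2]
yel [ 41.3 -74.2]
[ 1.5274e+01  1.5015e+01  7.1000e-02  1.7000e-02 -1.1000e-02  1.1530e+01]
```

>>> move_arm --motion '[0.3, 0.3, 0, 0, 0, 0.2, -0.03, 0.9, 0.9, 0, 0, 0, 0.7, -0.03, 1.6, 1.6, 0, 0, 0, 1.2, -0.03, 2.4, 2.4, 0, 0, 0, 1.8, -0.03, 3.2, 3.2, 0, 0, 0, 2.4, -0.03, 4.0, 4.0, 0, 0, 0, 3.0, -0.03, 4.8, 4.8, 0, 0, 0, 3.6, -0.03, 5.6, 5.6, 0, 0, 0, 4.2, -0.03, 6.4, 6.3, 0, 0, 0, 4.8, -0.03, 7.2, 7.1, 0, 0, 0, 5.4, -0.03, 8.0, 7.9, 0, 0, 0, 6.0, -0.03, 8.8, 8.7, 0, 0, 0, 6.6, -0.03, 9.6, 9.5, 0, 0, 0, 7.2, -0.03, 10.4, 10.3, 0, 0, 0, 7.8, -0.03, 11.2, 11.1, 0, 0, 0, 8.4, -0.03, 12.0, 11.8, 0, 0, 0, 9.0, -0.03, 12.8, 12.6, 0, 0, 0, 9.6, -0.03, 13.4, 13.2, 0, 0, 0, 10.1, -0.03, 14.0, 13.8, 0, 0, 0, 10.5, -0.03, 14.5, 14.3, 0, 0, 0, 10.9, -0.03]'

```text
time_s: 1.82
tcp_pos: [0.5458, -0.1747, 0.2225]
ee_rot: [[0.198, -0.98, -0.001], [-0.98, -0.198, -0.001], [0.001, 0.001, -1.0]]
wrist_force: [0.9, 0.3, 0.9]
gripper_width: 0.518
```

```bash
python3 - <<'E'
from h import *
print(plan(np.load("q.npy"),(0,-.09),.22)); s=r.sense(); print(s["wrist_force"],s["joints"])
E
```

```text
[ 1.369 -0.29   0.063  0.014 -0.013  0.608]
[0.89399661 0.27946207 0.92821808] [ -1.5134858   17.0134629   -7.0627505    0.08673231 -65.97669398
  12.92165784]
```

>>> move_arm --motion '[0.4, -0.1, 0, 0, 0, 0.2, -0.03, 0.9, -0.2, 0, 0, 0, 0.4, -0.03, 1.2, -0.25, 0, 0, 0, 0.55, -0.03, 1.37, -0.29, 0.06, 0, 0, 0.61, -0.03, 1.37, -0.29, 0.06, 0, 0, 0.61, -0.03, 1.37, -0.29, 0.06, 0, 0, 0.61, -0.03]'

```text
time_s: 2.32
tcp_pos: [0.5676, -0.2255, 0.2196]
ee_rot: [[0.146, -0.989, -0.002], [-0.989, -0.146, -0.001], [0.001, 0.002, -1.0]]
wrist_force: [-0.3, 0.5, 0.4]
gripper_width: 0.514
```

```bash
python3 - <<'E'
from h import *
import cv2,pickle
print(plan(np.load("q.npy"),(0,-.09),.22)); s=r.sense(); print(s["wrist_force"],s["tcp_pos"])
p=imaging.camera_params("wrist");pickle.dump(p,open("w1.pkl","wb"))
cv2.imwrite("pics/wrist1.png",imaging.capture("wrist"))
E
```

```text
[ 0.015 -0.008 -0.009  0.025 -0.006  0.002]
[-0.25737604  0.51821414  0.36329013] [ 0.56759771 -0.22551197  0.21964413]
```

View pics/wrist1.png

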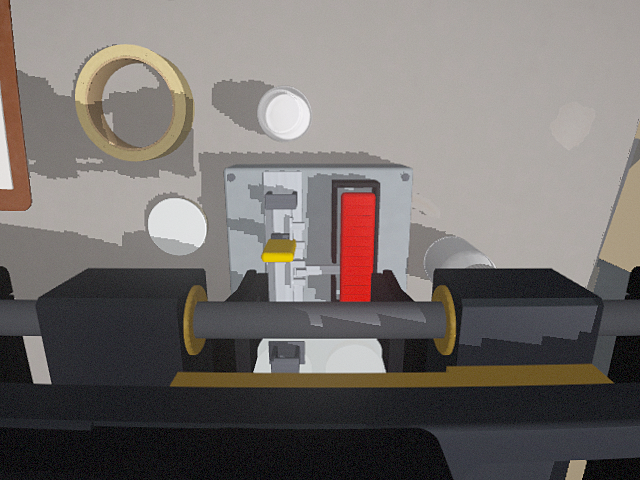

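```bash
python3 - <<'E'
import cv2
a=cv2.imread("pics/wrist1.png")[155:305,215:425]
cv2.imwrite("pics/wz1.png",cv2.resize(a,None,fx=3.8,fy=3.8,interpolation=cv2.INTER_CUBIC)) 
from h import *
import pickle
p=pickle.load(open("w1.pkl","rb"));q=np.load("q.npy");C=caseR(q)
for pt in [(.08,-.13,.05),(-.08,-.13,.05),(-.017,-.1142,.09),(-.043,-.1142,.09),(.042,-.074,.11),(.018,-.074,.11),(.042,-.066,.11),(.042,-.074,.066),(.018,-.074,.066)]:
    print(pt,np.round((proj("wrist",np.array([q[0],q[1],0])+C@np.array(pt),p)-[215,155])*3.8))
E
```

```text
(0.08, -0.13, 0.05) [22. 52.]
(-0.08, -0.13, 0.05) [752.  51.]
(-0.017, -0.1142, 0.09) [474. 150.]
(-0.043, -0.1142, 0.09) [606. 150.]
(0.042, -0.074, 0.11) [164. 377.]
(0.018, -0.074, 0.11) [291. 377.]
(0.042, -0.066, 0.11) [166. 417.]
(0.042, -0.074, 0.066) [194. 318.]
(0.018, -0.074, 0.066) [304. 317.]
```

View pics/wz1.png

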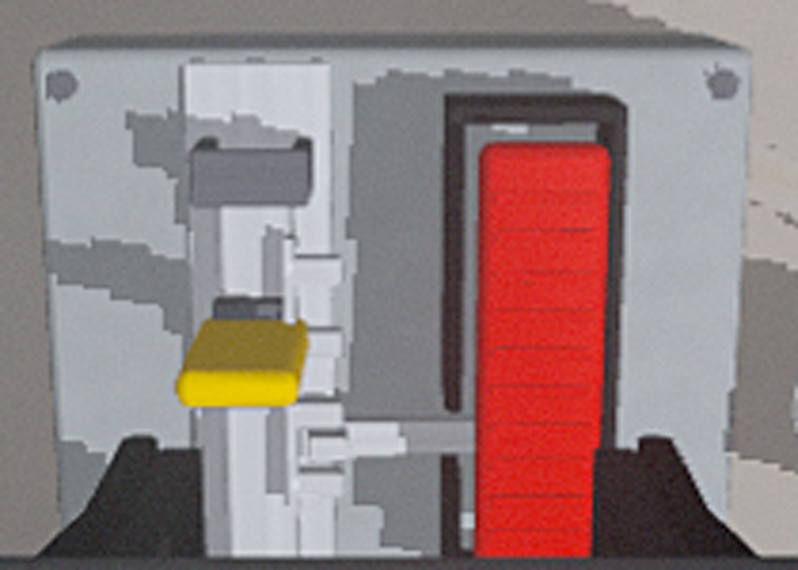

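```bash
python3 - <<'E'
from h import *
print(plan(np.load("q.npy"),(-.0015,-.0905),.095))
E
```

```text
[ 0.033  0.027  3.126  0.019 -0.009  0.01 ]
```

>>> move_arm --motion '[0, 0, 0.3, 0, 0, 0, -0.03, 0.03, 0.03, 0.8, 0, 0, 0, -0.03, 0.03, 0.03, 1.3, 0, 0, 0, -0.03, 0.03, 0.03, 1.8, 0, 0, 0, -0.03, 0.03, 0.03, 2.3, 0, 0, 0, -0.03, 0.03, 0.03, 2.7, 0.02, 0, 0, -0.03, 0.03, 0.03, 3.0, 0.02, 0, 0, -0.03, 0.03, 0.03, 3.1, 0.02, 0, 0, -0.03, 0.03, 0.03, 3.12, 0.02, 0, 0, -0.03, 0.03, 0.03, 3.12, 0.02, 0, 0, -0.03, 0.03, 0.03, 3.12, 0.02, 0, 0, -0.03]'

```text
time_s: 3.28
tcp_pos: [0.5672, -0.2264, 0.0965]
ee_rot: [[0.148, -0.989, 0.002], [-0.989, -0.148, -0.001], [0.002, -0.002, -1.0]]
wrist_force: [0.7, -0.5, -0.3]
gripper_width: 0.515
```

```bash
python3 - <<'E'
from h import *
import cv2
print(plan(np.load("q.npy"),(-.0015,-.0905),.095)); s=r.sense(); print(s["wrist_force"],s["tcp_pos"])
a=imaging.capture("wrist")[155:380,215:425]
cv2.imwrite("pics/wz2.png",cv2.resize(a,None,fx=2.6,fy=2.6,interpolation=cv2.INTER_CUBIC)) 
a=imaging.capture("scene")[150:350,220:460]
cv2.imwrite("pics/sz2.png",cv2.resize(a,None,fx=3,fy=3,interpolation=cv2.INTER_CUBIC)) 
s=r.sense(); print(s["wrist_force"],s["tcp_pos"])
E
```

```text
[ 0.006  0.017  0.037 -0.025 -0.018  0.02 ]
[ 0.70576415 -0.50827977 -0.26360443] [ 0.56723242 -0.22644607  0.09649853]
[-0.44283774  0.06317417  0.67589328] [ 0.56714101 -0.226644    0.09643512]
```

View pics/wz2.png

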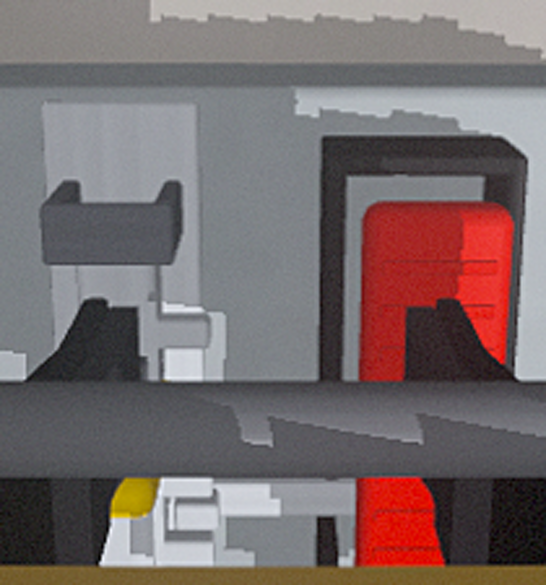

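View pics/sz2.png

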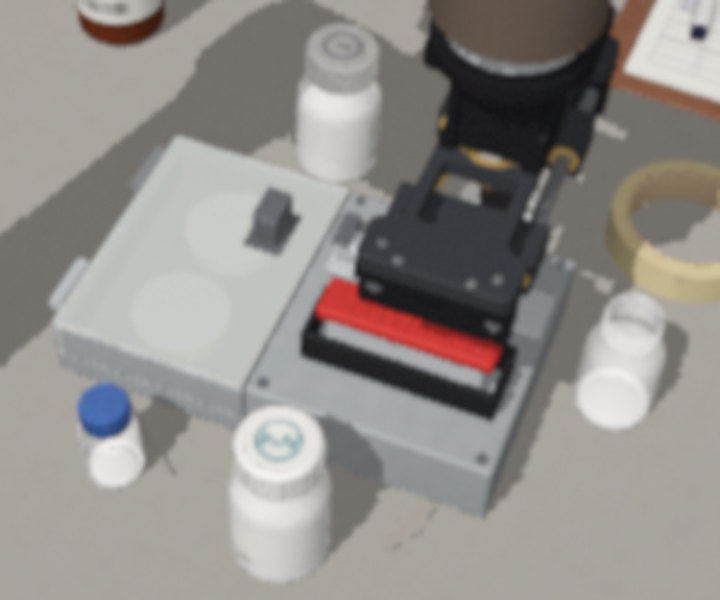

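>>> move_arm --motion '[0, 0, 0.05, 0, 0, 0, -0.03, 0, 0, 0.1, 0, 0, 0, -0.03, 0, 0.01, 0.15, 0, 0, 0, -0.03, 0, 0.01, 0.2, 0, 0, 0, -0.03, 0, 0.01, 0.25, 0, 0, 0, -0.03, 0, 0.01, 0.28, 0, 0, 0, -0.03, 0, 0.01, 0.28, 0, 0, 0, -0.03, 0, 0.01, 0.28, 0, 0, 0, -0.03]'

```text
time_s: 4.05
tcp_pos: [0.567, -0.2268, 0.0856]
ee_rot: [[0.148, -0.989, 0.003], [-0.989, -0.148, -0.001], [0.002, -0.003, -1.0]]
wrist_force: [-0.6, 0.3, 4.0]
gripper_width: 0.518
```

```bash
cat > st.py <<'E'
from h import *
import cv2
F=[]
for i in range(3):
    s=r.sense(); F.append(s["wrist_force"]); a=imaging.capture("wrist")
q=np.load("q.npy");C=caseR(q)
print("tcp case mm",np.round(1000*C.T@(s["tcp_pos"]-[q[0],q[1],0]),1),"F case",np.round(C.T@np.mean(F,0),2),"Fz",np.round([f[2] for f in F],2),"t",s["time_s"],"w",s["gripper_width"],"M",np.round(s["moment"],2))
import sys
b=a[155:380,215:425]
cv2.imwrite(f"pics/{sys.argv[1]}.png",cv2.resize(b,None,fx=2.6,fy=2.6,interpolation=cv2.INTER_CUBIC))
E
python3 st.py w3
```

```text
tcp case mm [ -1.2 -90.6  85.6] F case [-0.62  0.36  4.14] Fz [4.02 4.74 3.66] t 4.15 w 0.5152291293724564 M [ 0.19  0.18 -0.04]
```

View pics/w3.png

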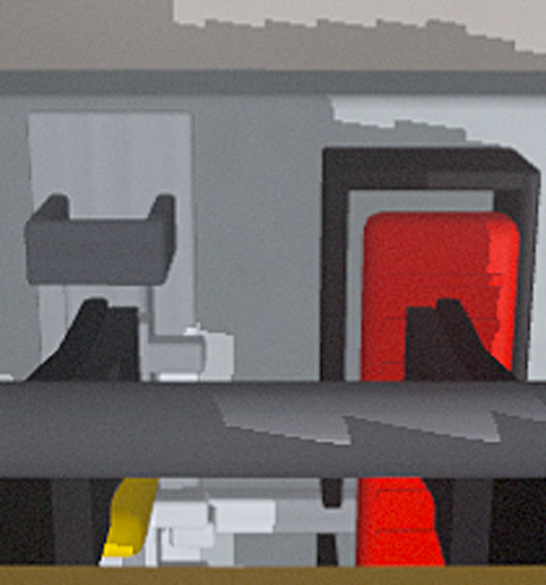

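>>> move_arm --motion '[0, 0, 0.03, 0, 0, 0, -0.03, 0, 0, 0.06, 0, 0, 0, -0.03, 0, 0, 0.09, 0, 0, 0, -0.03, 0, 0, 0.09, 0, 0, 0, -0.03, 0, 0, 0.09, 0, 0, 0, -0.03]'

```text
time_s: 4.62
tcp_pos: [0.567, -0.2268, 0.082]
ee_rot: [[0.148, -0.989, 0.003], [-0.989, -0.148, -0.001], [0.002, -0.003, -1.0]]
wrist_force: [0.7, 0.1, 5.6]
gripper_width: 0.516
```

```bash
python3 st.py w4
```

```text
tcp case mm [ -1.1 -90.6  82. ] F case [-0.24  0.97  4.93] Fz [5.61 4.7  4.49] t 4.7167 w 0.5137332004695876 M [ 0.29  0.32 -0.02]
```

View pics/w4.png

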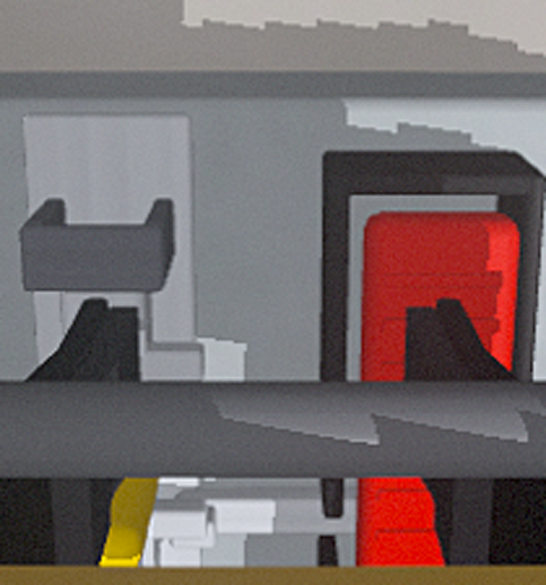

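>>> move_arm --motion '[0, 0, 0.015, 0, 0, 0, -0.03, -0.04, 0, 0.02, 0, 0, 0, -0.03, -0.08, 0, 0.02, 0, 0, 0, -0.03, -0.12, 0, 0.02, 0, 0, 0, -0.03, -0.16, 0, 0.02, 0, 0, 0, -0.03, -0.2, 0, 0.02, 0, 0, 0, -0.03, -0.24, 0, 0.02, 0, 0, 0, -0.03, -0.28, 0, 0.02, 0, 0, 0, -0.03, -0.32, 0, 0.02, 0, 0, 0, -0.03, -0.36, 0, 0.02, 0, 0, 0, -0.03, -0.4, 0, 0.02, 0, 0, 0, -0.03, -0.4, 0, 0.02, 0, 0, 0, -0.03]'

```text
time_s: 5.77
tcp_pos: [0.5657, -0.2121, 0.082]
ee_rot: [[0.148, -0.989, 0.005], [-0.989, -0.148, -0.003], [0.004, -0.005, -1.0]]
wrist_force: [-0.6, -3.4, 6.1]
gripper_width: 0.515
```

```bash
python3 st.py w5
```

```text
tcp case mm [ -0.3 -75.8  82. ] F case [-0.48 -3.93  5.64] Fz [6.07 5.24 5.61] t 5.8667 w 0.5135985004449732 M [-1.12 -0.06  0.03]
```

View pics/w5.png

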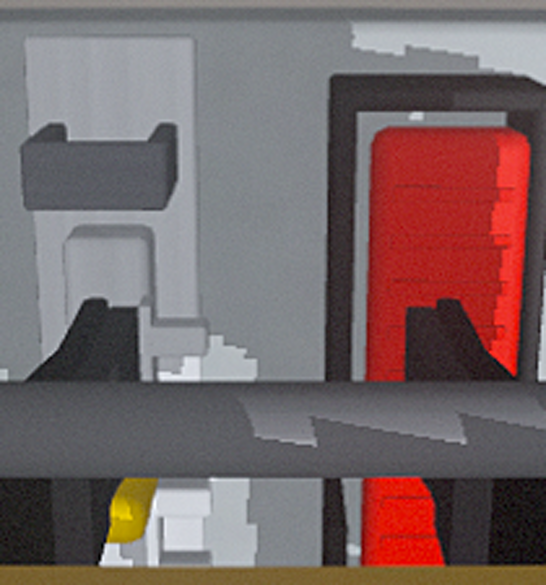

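>>> move_arm --motion '[-0.05, 0, 0.01, 0, 0, 0, -0.03, -0.1, 0, 0.01, 0, 0, 0, -0.03, -0.15, 0, 0.01, 0, 0, 0, -0.03, -0.2, 0, 0.01, 0, 0, 0, -0.03, -0.25, 0, 0.01, 0, 0, 0, -0.03, -0.3, 0, 0.01, 0, 0, 0, -0.03, -0.35, 0, 0.01, 0, 0, 0, -0.03, -0.4, 0, 0.01, 0, 0, 0, -0.03, -0.45, 0, 0.01, 0, 0, 0, -0.03, -0.5, 0, 0.01, 0, 0, 0, -0.03, -0.55, 0, 0.01, 0, 0, 0, -0.03, -0.6, 0, 0.01, 0, 0, 0, -0.03]'

```text
time_s: 6.92
tcp_pos: [0.5626, -0.1896, 0.0821]
ee_rot: [[0.149, -0.989, 0.006], [-0.989, -0.149, -0.005], [0.006, -0.006, -1.0]]
wrist_force: [0.2, -4.9, 5.4]
gripper_width: 0.515
```

```bash
python3 st.py w6
```

```text
tcp case mm [ -0.  -52.8  82.1] F case [-1.15 -4.53  5.56] Fz [5.38 5.09 6.19] t 7.0167 w 0.5131757417503361 M [-1.11  0.13  0.  ]
```

View pics/w6.png

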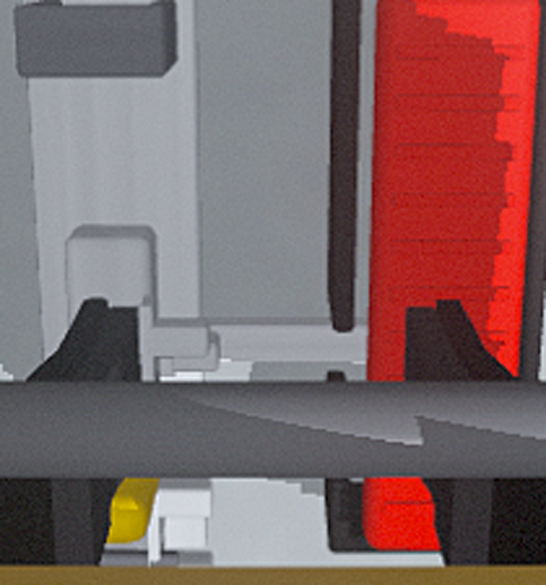

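>>> move_arm --motion '[-0.05, 0, 0.012, 0, 0, 0, -0.03, -0.1, 0, 0.012, 0, 0, 0, -0.03, -0.15, 0, 0.012, 0, 0, 0, -0.03, -0.2, 0, 0.012, 0, 0, 0, -0.03, -0.25, 0, 0.012, 0, 0, 0, -0.03, -0.3, 0, 0.012, 0, 0, 0, -0.03, -0.35, 0, 0.012, 0, 0, 0, -0.03, -0.38, 0, 0.012, 0, 0, 0, -0.03, -0.38, 0, 0.012, 0, 0, 0, -0.03]'

```text
time_s: 7.82
tcp_pos: [0.5607, -0.1752, 0.082]
ee_rot: [[0.149, -0.989, 0.007], [-0.989, -0.149, -0.006], [0.007, -0.006, -1.0]]
wrist_force: [-0.0, -4.6, 5.1]
gripper_width: 0.516
```

```bash
python3 st.py w7
```

```text
tcp case mm [  0.2 -38.7  82. ] F case [-0.82 -4.38  5.67] Fz [5.07 6.49 5.44] t 7.9167 w 0.5160414400284197 M [-1.15  0.14 -0.01]
```

>>> move_arm --motion '[-0.02, 0, 0.01, 0, 0, 0, -0.03, -0.04, 0, 0.012, 0, 0, 0, -0.03, -0.06, 0, 0.012, 0, 0, 0, -0.03, -0.08, 0, 0.012, 0, 0, 0, -0.03, -0.08, 0, 0.012, 0, 0, 0, -0.03]'

```text
time_s: 8.38
tcp_pos: [0.5606, -0.1743, 0.082]
ee_rot: [[0.149, -0.989, 0.008], [-0.989, -0.149, -0.009], [0.01, -0.007, -1.0]]
wrist_force: [0.9, -10.2, 5.1]
gripper_width: 0.514
```

```bash
python3 st.py w8
```

```text
tcp case mm [  0.3 -37.7  82. ] F case [-1.25 -9.73  4.04] Fz [5.14 3.34 3.64] t 8.4833 w 0.5157336500709585 M [-2.6   0.02 -0.13]
```

View pics/w8.png

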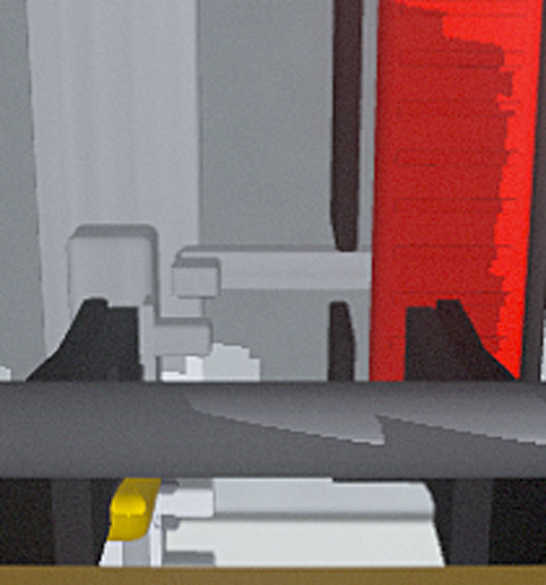

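Bolt is against its stop (force jump at about 47 mm travel). The tooth at (195,275) now sits past the last rack tooth (180,335). Next I back off about 3 mm with the catch still down, then lift straight up.

>>> move_arm --motion '[0.04, 0, 0.0, 0, 0, 0, -0.03, 0.1, 0, 0, 0, 0, 0, -0.03, 0.12, 0, 0, 0, 0, 0, -0.03, 0.12, 0, -0.1, 0, 0, 0, -0.03, 0.12, 0, -0.2, 0, 0, 0, -0.03, 0.12, 0, -0.35, 0, 0, 0, -0.03, 0.12, 0, -0.6, 0, 0, 0, -0.03, 0.12, 0, -1.0, 0, 0, 0, -0.03, 0.12, 0, -1.5, 0, 0, 0, -0.03, 0.12, 0, -2.1, 0, 0, 0, -0.03, 0.12, 0, -2.7, 0, 0, 0, -0.03, 0.12, 0, -3.2, 0, 0, 0, -0.03, 0.12, 0, -3.5, 0, 0, 0, -0.03, 0.12, 0, -3.5, 0, 0, 0, -0.03]'

```text
time_s: 9.7
tcp_pos: [0.5616, -0.1783, 0.226]
ee_rot: [[0.149, -0.989, 0.015], [-0.989, -0.149, -0.01], [0.012, -0.013, -1.0]]
wrist_force: [1.0, 0.8, 0.5]
gripper_width: 0.515
```

```bash
python3 - <<'E'
from h import *
import cv2
s=r.sense(); print(s["time_s"],s["tcp_pos"],s["wrist_force"])
cv2.imwrite("pics/wrist9.png",imaging.capture("wrist"))
a=imaging.capture("scene")[150:350,220:460]
cv2.imwrite("pics/sz9.png",cv2.resize(a,None,fx=3,fy=3,interpolation=cv2.INTER_CUBIC)) 
E
```

```text
9.7 [ 0.56164006 -0.17828681  0.22596108] [0.98248466 0.82448533 0.48962474]
```

View pics/wrist9.png

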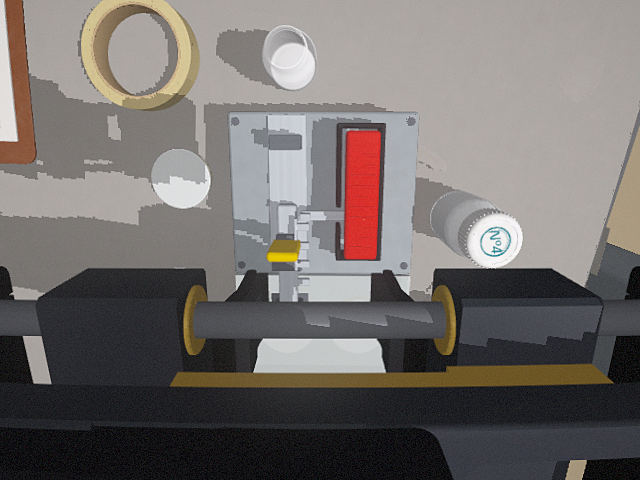

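View pics/sz9.png

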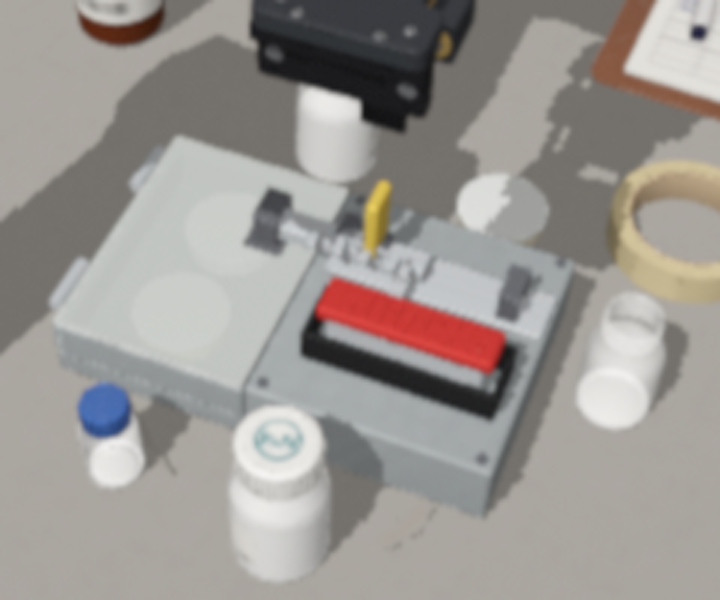

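```bash
python3 - <<'E'
from h import *
import cv2
q=np.load("q.npy");C=caseR(q)
im=imaging.capture("scene"); im0=cv2.imread("pics/scene0.png")
def cen(i,lo,hi,b):
    h=cv2.cvtColor(i,cv2.COLOR_BGR2HSV); m=cv2.inRange(h,lo,hi); m2=np.zeros_like(m);m2[b[1]:b[3],b[0]:b[2]]=m[b[1]:b[3],b[0]:b[2]]
    y,x=np.nonzero(m2); return x.mean(),y.mean(),len(x),y.min(),y.max()
for i in(im0,im):
    print("red",cen(i,(0,150,60),(8,255,255),(310,230,400,285)),"yel",cen(i,(18,150,60),(35,255,255),(330,200,400,250)))
for d in (.0,.046,.048): 
  print(d,[np.round(proj("scene",np.array([*q[:2],0])+C@np.array([.03,-.07+d,z])),1) for z in(.11,.088)])
print("red 9mm ->px",proj("scene",[.53,-.2,.09])-proj("scene",[.53,-.2,.081]))
t=imaging.capture("top");a=t[125:345,225:445]
cv2.imwrite("pics/topz9.png",cv2.resize(a,(600,600),interpolation=cv2.INTER_CUBIC))
E
```

```text
red (np.float64(356.9164648910412), np.float64(257.9927360774818), 826, np.int64(243), np.int64(273)) yel (np.float64(372.12987012987014), np.float64(230.87012987012986), 77, np.int64(221), np.int64(240))
red (np.float64(356.88048780487804), np.float64(257.98658536585367), 820, np.int64(243), np.int64(273)) yel (np.float64(345.4597701149425), np.float64(221.816091954023), 87, np.int64(212), np.int64(231))
0.0 [array([372.9, 222.7]), array([371.8, 231.6])]
0.046 [array([346.6, 214.5]), array([345.9, 223.4])]
0.048 [array([345.4, 214.2]), array([344.8, 223.1])]
red 9mm ->px [ 0.33133078 -3.47944599]
```

View pics/topz9.png

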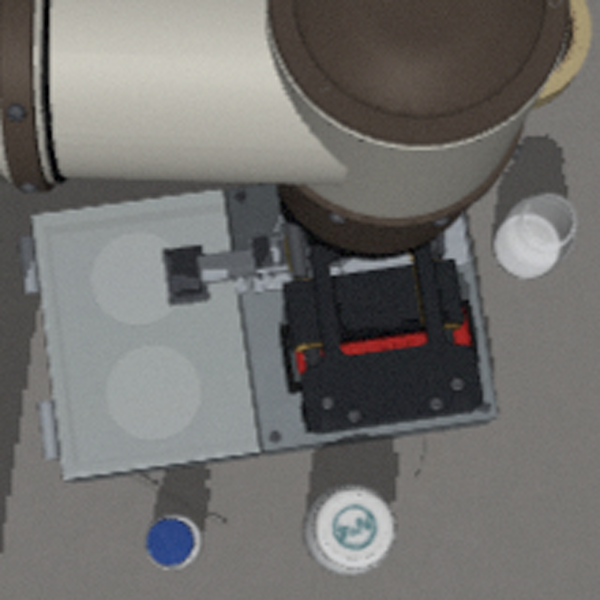

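```bash
python3 -c "
from station import r
print(r.finish_job())"
```

```text
the job is handed in; nothing more can be done
None
```

I locked the case and handed the job in at about 10 s; `finish_job` gave no verdict.

**What I did:** I set the jaws 45 mm apart and lowered one fingertip onto the red catch, holding it about 7–8 mm down with roughly 5.5 N. The other fingertip pushed the yellow plate until the sideways force jumped from about 4.4 N to 10 N, which I took as the bolt's stop. I then backed off about 3 mm with the catch still held down, lifted straight up and left the hand clear at z = 0.226 m.

**Last checks:**
- **Bolt:** the plate's shift in the scene image gives about 47 mm of travel (within roughly 1 mm), and arm travel also gives about 47 mm. The bolt is visible in the keeper.
- **Catch:** its position in the scene image is within 0.04 px of the start, where the full 9 mm press would show as about 3.5 px. So it has sprung fully up and locks the bolt.
- **Case and bystanders:** none has visibly moved, judged by eye from the images. The arm hid bottle_a and the dish in the final top view, but the scene view shows both standing in place.
- **Contact:** the wrist force after lifting was about 1 N per axis, close to sensor noise, so nothing was being touched.

Nothing failed. The case position from the wrist camera differed from the top camera's by about 1–2.5 mm, and I aimed in between.

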